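Hang the rinsing basket in the notch of the tank rail

TASK

Take the small hook-on metal basket by its blue grip and hang it inside the steel rinse tank, its bent lip hooked over the orange rail on the tank's near rim and dropped fully home in the rail's notch, so that it hangs upright and square to the wall. The rail is set by hand, so feel along it gently for the notch, never knocking or pressing hard on the tank or rail; let go, and leave the other things on the bench where they are.

Things in the scene. Friction and masses are not known exactly. Their poses are not given: they have to be found in the camera images.
- tank: Open steel rinse tank, fixed to the bench, 180 (x) x 240 (y) x 100 mm tall, walls and floor 6 mm thick. Origin: centre of its underside. z up; y along the railed wall; x points from the railed wall (the one nearest the robot, at -x) into the tank. Tank and rail are rigid and firmly held; they must not feel more than 30 N (a touch faster than about 15 mm/s can exceed it).
- rim (a point): Fixed point: middle of the railed wall's rim, at (-88, 0, 100) mm in the tank's frame, same axes. Along this rim runs an orange rail 180 mm long, top 12 mm above the rim; wall and rail together are 8 mm thick (x), this point in mid-thickness. The rail's one notch, 46 mm wide in y, goes down to the rim; its middle is anywhere from 30 mm left to 30 mm right of this point: visible, not measured.
- basket: Loose hook-on aluminium basket, 0.16 to 0.28 kg, standing upright. Origin: centre of its underside, z up. Open box 70 (x) x 80 (y) x 55 mm tall. On its -x side a neck 40 mm wide (face at x = -35) rises to the lip, which bends over towards -x and down. Hung, its x and y run as the tank's and its floor is about 20 mm above the bench.
- lip (a point): Middle of the lip's underside, at (-41, 0, 80) mm in the basket's frame, same axes. The lip is 40 mm wide (y); below it is a 12 mm wide slot (x), between neck and a tongue that goes straight down 11 mm, then flares outwards to a tip 24 mm below the lip. Home in the notch this point is 100 mm above the bench; on the rail beside the notch, 112 mm.
- grip (a point): Point to grasp on the blue grip, an upright plate on top of the lip: at (-41, 0, 128) mm in the basket's frame, same axes, 48 mm above the lip point. The plate is 10 mm thick (x, close the fingers along it), 40 mm wide (y), from z = 84 to 146 mm.
- solvent: Bystander: amber glass bottle, 52 mm across, 105 mm tall. Origin at its underside's centre. Leave it alone.
- vial: Bystander: small glass vial with white cap, 28 mm across, 45 mm tall. Origin at its underside's centre. Leave it alone.
- beaker: Bystander: clear glass beaker, 68 mm across, 85 mm tall. Origin at its underside's centre. Leave it alone.
- finial: Bystander: gilded turned wooden finial standing upright, 60 mm across, 125 mm tall. Origin at its underside's centre. Leave it alone.
- brush: Bystander: green-handled brush lying flat, 170 mm long. Leave it alone.
- brush_jar: Bystander: white jar with brushes, 72 mm across, 90 mm tall (brushes to 185 mm). Origin at its underside's centre. Leave it alone.
Things that resemble listed ones, but are neither listed nor needed, are in the scene too. Leave any purple or red look-alike of the basket alone.

How it is judged:
At the end, for the whole second after the job is handed in: The lip sits home in the notch: its underside within 94 to 105 mm above the bench, centred over the railed wall (x within 6 mm, y within 40 mm of the wall's middle), the basket inside the tank, upright within 0.14 rad, square to the tank within 0.14 rad, and at rest (z of lip in the frame of tank between 0.094 and 0.105 m and x of lip in the frame of tank between -0.094 and -0.082 m and y of lip in the frame of tank between -0.04 and 0.04 m and x of basket in the frame of tank between -0.065 and -0.03 m and angle between basket's own z axis and vertical below 0.14 rad and angle between the x axis of basket and the x axis of tank, either way round below 0.14 rad and linear speed of basket below 0.02 m/s and angular speed of basket below 0.2 rad/s); the robot touches nothing.
It fails at once if the tank or its rail is pressed or knocked with more than 30 N (contact force between anything else and tank above 30 N).
It fails at once if a bystander is moved by more than 20 mm (distance of any of solvent, vial, beaker, finial, brush, brush_jar from where it was at the start of the episode above 0.02 m).
It also fails if it takes over 64 s, if anything falls off the work surface, if the arm or the gripper's body presses on something with over 40 N, if the wrist force passes 120 N, or if a joint passes its speed limit or range.

ROBOT

A 7-joint arm with a two-finger parallel gripper is mounted at the origin on the work surface. World frame = base frame: x ahead of the robot, y to its left, z up, the work surface at z = 0. Lengths are in m, angles in rad, forces in N, time in s.
With the tool pointing down it reaches from about 0.4 to 0.875 m from the base axis. Payload 19.3 kg.
Tool frame: the origin (TCP) lies midway between the tips of the shut fingers; the grasp point (between the pads) lies 19 mm behind it; x points along the fingers, y is the direction in which the jaws open and shut, and the axes are right-handed (so a half turn about x gives the same grasp; the last joint's range is limited). The gripper opens to 85 mm and grips with 20 to 120 N. Pads are 22 mm wide; open, the fingers measure 114 mm over their backs; the gripper's body (76 mm by 85 mm) begins 54 mm behind the grasp point. The pads swing forward as they close: fully open they stand 13 mm farther back than shut.
Start: joints at [1.176, 0.521, -0.036, 1.599, 0.021, 1.021, -0.113], TCP at [0.199, -0.592, 0.209] pointing down, gripper open.
Joint ranges: [-2.91, 2.91], [-0.3, 2.13], [-1.5, 1.42], [0.17, 2.43], [-1.26, 4.41], [0.16, 1.93], [-2.52, 2.52]. Speed limits (rad/s): [1.89, 1.89, 2.39, 2.39, 3.01, 3.01, 3.01].

INTERFACE

Orientations are given as [roll, pitch, yaw] about the fixed x, y, z axes, in that order (R = Rz(yaw) Ry(pitch) Rx(roll)).
In Python, from workcell import telemetry, vision, workorder gives the robot as it stands. The module is installed in compiled form; this text tells all that it offers.
- The arm moves only by the tool play_rows, never from a script. Its argument "deltas" is a list of rows, each a list of 7 numbers: the shift along the world's x, y, z in mm, then the turn, a rotation vector about the world's x, y, z in degrees, then the finger opening in mm, from 0 to 85.4. In form: [[x, y, z, wx, wy, wz, jaw], ...]. A call has 1 to 8 rows; each row shifts and turns the commanded pose from where the row before left it; what a row does not reach is not made up. A row lasts 1/8 s, in which the tool goes at most 62.5 mm and 10.7 degrees, less where a joint would pass 70% of its speed; a pose out of reach is approached as far as the arm can. A call with a gripper value outside its range is refused whole. The fingers move at their own pace and stop on an object; "grip_force" is the grip in N (left out, the last holds). Time passes only in rows, so rows that do not move let the fingers close. It gives the time, the measured TCP pose, the force and the opening at its end, in the units of the state.
- telemetry.observe(): the state, without advancing time (a new reading comes with each control period).
- vision.grab_frame(name): name is "scene" or "top" or "wrist"; returns the picture (400x640x3 uint8, red, green, blue); there is no depth.
- vision.camera_info(name): a dict with "mtx" (3x3 intrinsics, pixels), "rvec" (rotation vector, rad) and "tvec" (3), from world to camera coordinates, as OpenCV has them. Camera axes: x right, y down, z forward; pixel columns grow to the right and rows downward; lengths in m; the calibration is good to about 2 mm. A picture is of the moment at which its call begins: read the wrist's pose just before it. camera_info takes no time and is no camera call; for the wrist camera it gives the pose at the moment of the call.
- workorder.job_done(): hands the job in, once; it reports no verdict.
The state is a dict: "clock": time; "qpos": joint angles; "qd": joint speeds; "joint_efforts": joint torques, N m; "position": TCP position; "tool_rot": TCP orientation; "force": force on the tool from outside, world axes, zero at the start; "moment": the same for the moment, N m; "grip_width": finger opening in m.
Only numpy, scipy, OpenCV 4.12 (cv2) and the standard library are available. Lean on these libraries where they do the work, as an engineer would, in place of code of your own. Each camera call takes 0.05 s, during which the arm holds its last target. There are 200 camera calls.

## Working session

There is one attempt and no reset: what is moved stays moved. The work goes in short steps, Python scripts to look and compute and a tool call to move; the robot and the scene stay as the last step left them, time stands still between calls to the robot, and variables do not carry over. Pictures are saved under pics/ and viewed, about 8 in all and at most 12, crops included, and the job is handed in when it is done.

Besides the shell and the picture viewer there is one more tool, called after "Call:" as name([rows], argument=value, ...), one row to a line, values as JSON. play_rows: Moves the arm, as the interface text tells. Its arguments: {"type":"object","properties":{"deltas":{"type":"array","items":{"type":"array","items":{"type":"number"}}},"grip_force":{"type":"number"}},"required":["deltas"]}

```bash
mkdir -p pics; cat > h.py <<'E'
import numpy as np, cv2
from workcell import telemetry, vision, workorder
def cam(n):
    c=vision.camera_info(n); return np.array(c["mtx"],float),cv2.Rodrigues(np.array(c["rvec"],float))[0],np.array(c["tvec"],float).ravel()
def ray(c,u,v):
    K,R,t=c; d=R.T@np.linalg.inv(K)@np.array([u,v,1.]); return -R.T@t,d
def onz(c,u,v,z):
    o,d=ray(c,u,v); return o+d*(z-o[2])/d[2]
def proj(c,P):
    K,R,t=c; p=K@(R@np.asarray(P,float)+t); return p[:2]/p[2]
def tri(c1,p1,c2,p2):
    o1,d1=ray(c1,*p1);o2,d2=ray(c2,*p2)
    s=np.linalg.lstsq(np.c_[d1,-d2],o2-o1,rcond=None)[0]
    a=o1+s[0]*d1;b=o2+s[1]*d2; return (a+b)/2,np.linalg.norm(a-b)
def grab(n,f):
    c=cam(n); im=vision.grab_frame(n)[:,:,::-1].copy(); cv2.imwrite(f"pics/{f}.png",im); return im,c
E
python3 - <<'E'
from h import *
np.set_printoptions(precision=3,suppress=True)
print(telemetry.observe())
a,_=grab("scene","s0"); b,_=grab("top","t0")
cv2.imwrite("pics/both.png",cv2.resize(np.vstack([a,b]),(480,600)))
for n in("scene","top"):
    c=cam(n); print(n,c[0].tolist(),-c[1].T@c[2])
E
```

```text
{'clock': 0.0, 'qpos': array([ 1.176,  0.522, -0.036,  1.6  ,  0.021,  1.021, -0.113]), 'qd': array([-0.001, -0.001,  0.001, -0.   ,  0.002, -0.001,  0.   ]), 'joint_efforts': array([  0.   , -92.711,   1.98 , -36.995,   0.018,   0.008,   0.   ]), 'position': array([ 0.199, -0.592,  0.209]), 'tool_rot': array([-1.503,  1.57 ,  1.963]), 'force': array([ 0.42 , -0.645, -0.126]), 'moment': array([ 0.006,  0.048, -0.036]), 'grip_width': 0.0854834579269127}
scene [[384.94452119379554, 0.0, 324.96489406307177], [0.0, 384.94452119379554, 199.34637216695896], [0.0, 0.0, 1.0]] [ 0.93  -0.452  0.872]
top [[473.1054959373087, 0.0, 311.93455177501534], [0.0, 473.1054959373087, 195.48028502779468], [0.0, 0.0, 1.0]] [ 0.36  -0.006  1.581]
```

View pics/s0.png

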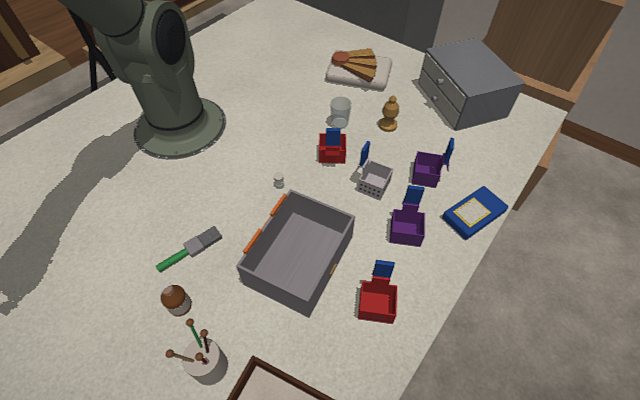

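View pics/t0.png

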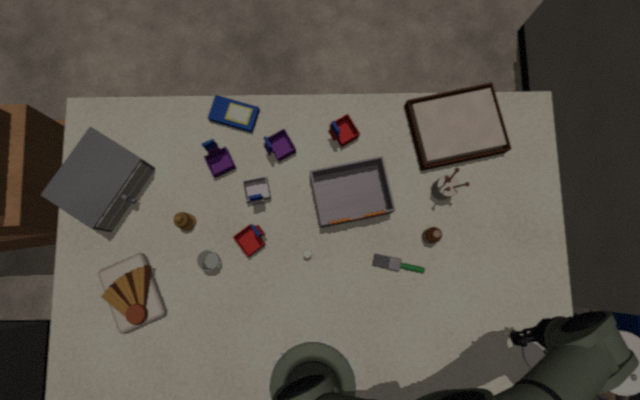

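Several basket-like things are in view, at these scene pixels: grey (375,178), red (332,150) and (378,300), purple (427,168) and (407,226). Only the bare-metal one at (375,178), top view (257,190), fits the description. I'll confirm it in a crop and measure.

```bash
python3 - <<'E'
from h import *
np.set_printoptions(precision=3,suppress=True)
a=cv2.imread("pics/s0.png");b=cv2.imread("pics/t0.png")
ca,cb=cam("scene"),cam("top")
def blobs(im,lo,hi,box,mn=15):
    h=cv2.cvtColor(im,cv2.COLOR_BGR2HSV); m=cv2.inRange(h,lo,hi)
    k=np.zeros_like(m);x0,y0,x1,y1=box;k[y0:y1,x0:x1]=m[y0:y1,x0:x1]
    n,l,s,c=cv2.connectedComponentsWithStats(k)
    for i in range(1,n):
        if s[i,4]>=mn:
            p=cv2.findNonZero((l==i).astype(np.uint8)); r=cv2.minAreaRect(p)
            print(s[i],c[i],cv2.boxPoints(r).round(1).tolist())
print("orange scene");blobs(a,(5,150,130),(18,255,255),(230,180,320,280))
print("orange top");blobs(b,(5,120,90),(18,255,255),(300,150,400,240),5)
print("blue scene");blobs(a,(105,120,40),(125,255,255),(350,135,395,200))
print("blue top");blobs(b,(105,120,40),(125,255,255),(240,170,280,210),5)
A=cv2.resize(a[120:210,320:420],None,fx=4,fy=4,interpolation=cv2.INTER_CUBIC)
B=cv2.resize(b[150:240,235:405],None,fx=4.7,fy=4.7,interpolation=cv2.INTER_CUBIC)[:, :799]
A2=cv2.resize(a[180:280,230:330],None,fx=3.6,fy=3.6,interpolation=cv2.INTER_CUBIC)
A=cv2.resize(A,(400,360));W=np.zeros((360+B.shape[0],800,3),np.uint8);W[:360,:400]=A;W[:360,400:760]=A2;W[360:,:B.shape[1]]=B
W=cv2.resize(W,(800,int(W.shape[0]))) ;f=600/W.shape[0];W=cv2.resize(W,None,fx=f,fy=f,interpolation=cv2.INTER_AREA)
cv2.imwrite("pics/crop.png",W);print(W.shape,f)
E
```

```text
orange scene
[270 194  16  20  69] [277.986 203.783] [[269.79998779296875, 212.89999389648438], [283.8999938964844, 193.1999969482422], [286.1000061035156, 194.8000030517578], [272.1000061035156, 214.5]]
[244 229  18  23  87] [252.276 240.034] [[243.10000610351562, 250.3000030517578], [259.20001220703125, 227.6999969482422], [261.70001220703125, 229.5], [245.5, 252.10000610351562]]
orange top
[365 211  20   5  44] [374.614 213.023] [[364.79998779296875, 213.8000030517578], [383.79998779296875, 210.0], [384.20001220703125, 212.1999969482422], [365.20001220703125, 216.0]]
[329 218  22   6  50] [339.24 220.3 ] [[328.70001220703125, 221.3000030517578], [349.6000061035156, 217.10000610351562], [350.0, 219.1999969482422], [329.1000061035156, 223.39999389648438]]
blue scene
[360 141  10  25 126] [364.405 152.921] [[358.70001220703125, 164.6999969482422], [363.6000061035156, 140.10000610351562], [369.8999938964844, 141.39999389648438], [365.0, 166.0]]
blue top
[249 195  12   5  34] [254.853 196.647] [[248.89999389648438, 196.5], [259.79998779296875, 194.0], [260.3999938964844, 196.89999389648438], [249.5, 199.3000030517578]]
(600, 613, 3) 0.7662835249042146
```

View pics/crop.png

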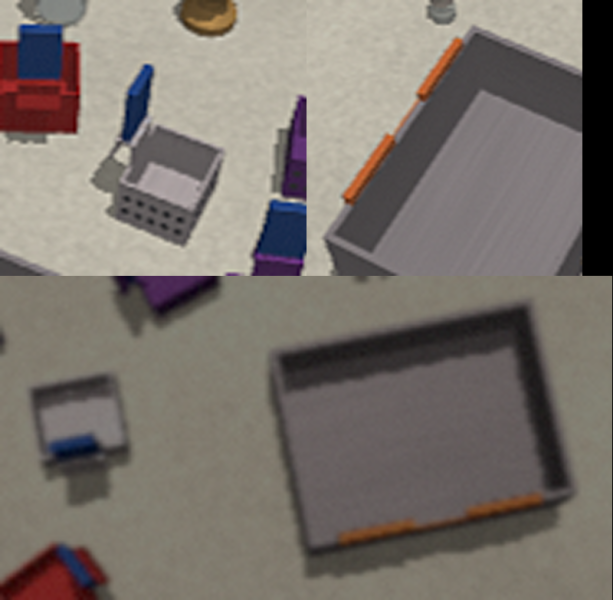

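The crop shows a bare perforated metal basket with a blue grip on its robot side, and the rail's notch as the gap between the two orange pieces. Next, positions.

```bash
python3 - <<'E'
from h import *
np.set_printoptions(precision=4,suppress=True)
ca,cb=cam("scene"),cam("top")
# rail: far end L(+y) ... in top: left piece ends 329..350, right 365..384
for n,c,pts in(("top",cb,[(329,222.5),(350,218),(365,215),(384.2,211)]),("scene",ca,[(285,194),(271,213.7),(260.5,228.6),(244.3,251.2)])):
    P=np.array([onz(c,u,v,.112) for u,v in pts]); print(n,P[:,:2].tolist()); 
    d=P[0]-P[3]; print(" len",np.linalg.norm(d)," tank yaw deg",np.degrees(np.arctan2(-d[0],d[1]))," notch w",np.linalg.norm(P[1]-P[2])," mid",(P[1]+P[2])/2,"railmid",(P[0]+P[3])/2)
print("rail tri",tri(cb,(374.6,213),ca,(252.3,240)),tri(cb,(339.2,220.3),ca,(278,203.8)))
# grip
print("grip top mid",onz(cb,254.85,196.65,.146))
e=onz(cb,249.2,197.9,.146),onz(cb,260.1,195.4,.146); d=e[0]-e[1]; print("grip len",np.linalg.norm(d),np.degrees(np.arctan2(-d[0],d[1])))
print("tri blue centroid",tri(cb,(254.85,196.65),ca,(364.4,152.9)))
for n,u,v in(("solv",432,235),("vial",307,255),("beaker",208,262),("brush_l",374,262),("finial",184,220),("red2",250,237),("tank cornNearL",322,225)):
    print(n,onz(cb,u,v,.05))
E
```

```text
top [[0.5100438408461531, -0.059200375826039646], [0.5232755660131798, -0.12497274977534244], [0.5320775290994108, -0.17205104236934127], [0.5438731233173179, -0.23246492562233229]]
 len 0.17653618487048434  tank yaw deg 11.047809809837426  notch w 0.047894051694730704  mid [ 0.5277 -0.1485  0.112 ] railmid [ 0.527  -0.1458  0.112 ]
scene [[0.5126804031095822, -0.059777676162764026], [0.524768136489711, -0.12408290331746785], [0.533504312759166, -0.16957344505939115], [0.5454193248936401, -0.23448004208361317]]
 len 0.17774350524822258  tank yaw deg 10.614024633147297  notch w 0.046321810886283954  mid [ 0.5291 -0.1468  0.112 ] railmid [ 0.529  -0.1471  0.112 ]
rail tri (array([ 0.5383, -0.2024,  0.1098]), np.float64(0.0003313906783492602)) (array([ 0.517 , -0.0911,  0.109 ]), np.float64(0.00041335021167968923))
grip top mid [0.5892 0.1682 0.146 ]
grip len 0.03421457892522774 12.376426052524298
tri blue centroid (array([0.5929, 0.1709, 0.1167]), np.float64(0.0024747271022259))
solv [ 0.4715 -0.3936  0.05  ]
vial [0.4126 0.0111 0.05  ]
beaker [0.3944 0.3287 0.05  ]
brush_l [ 0.3875 -0.2032  0.05  ]
finial [0.5307 0.4097 0.05  ]
red2 [0.4727 0.1947 0.05  ]
tank cornNearL [ 0.5085 -0.0386  0.05  ]
```

```bash
cat >> h.py <<'E'
from scipy.spatial.transform import Rotation as Ro
def need(p,yaw):
    "shift mm and rotvec deg to TCP p, tool down, jaw axis along yaw (deg; nearer of two)"
    s=telemetry.observe(); R0=Ro.from_euler('xyz',s["tool_rot"])
    best=None
    for k in(0,180):
        a=np.radians(yaw+k); y=np.array([np.cos(a),np.sin(a),0]); x=np.array([0,0,-1.])
        R=Ro.from_matrix(np.c_[x,y,np.cross(x,y)]); w=np.degrees((R*R0.inv()).as_rotvec())
        print("yaw opt",k,"rotvec",w.round(2))
    print("shift mm",((np.array(p)-s["position"])*1000).round(1),"pos",s["position"].round(4),"F",s["force"].round(2),"q7",s["qpos"].round(2),"w",round(s["grip_width"]*1e3,1),"t",s["clock"])
E
python3 - <<'E'
from h import *
need((.59,.169,.30),12)
R=Ro.from_euler('xyz',telemetry.observe()["tool_rot"]).as_matrix();print(R.round(3))
c=cam("wrist");print((-c[1].T@c[2]).round(3),c[1].round(2).tolist())
E
```

```text
yaw opt 0 rotvec [-3.00e-02 -6.00e-02  8.34e+01]
yaw opt 180 rotvec [-6.00e-02  3.00e-02 -9.66e+01]
shift mm [390.7 761.   91.1] pos [ 0.1993 -0.592   0.2089] F [0.99 0.13 0.78] q7 [ 1.18  0.52 -0.04  1.6   0.02  1.02 -0.11] w 85.1 t 0.1
[[-0.     0.319 -0.948]
 [ 0.001 -0.948 -0.319]
 [-1.    -0.001  0.   ]]
[ 0.276 -0.566  0.373] [[0.32, -0.95, -0.0], [-0.9, -0.3, 0.32], [-0.3, -0.1, -0.95]]
```

Call:
play_rows([
  [0,0,60,0,0,0,60],
  [26,50,15,0,0,5.5,60],
  [26,51,16,0,0,5.5,60],
  [26,51,0,0,0,5.5,60],
  [26,51,0,0,0,5.5,60],
  [26,51,0,0,0,5.5,60],
  [26,51,0,0,0,5.5,60],
  [26,51,0,0,0,5.5,60],
])

```text
clock: 1.1
position: [0.3818, -0.2346, 0.3004]
tool_rot: [0.431, 1.571, -1.711]
force: [-0.2, -0.4, -0.6]
grip_width: 0.0599
```

Call:
play_rows([
  [26,51,0,0,0,5.5,60],
  [26,51,0,0,0,5.5,60],
  [26,51,0,0,0,5.5,60],
  [26,51,0,0,0,5.5,60],
  [26,51,0,0,0,5.5,60],
  [26,51,0,0,0,5.5,60],
  [26,51,0,0,0,5.5,60],
  [26,50,0,0,0,6,60],
])

```text
clock: 2.1
position: [0.59, 0.1722, 0.3001]
tool_rot: [-1.165, 1.57, -2.53]
force: [1.0, -0.7, -0.2]
grip_width: 0.0602
```

```bash
python3 - <<'E'
from h import *
need((.59,.169,.30),12)
im,c=grab("wrist","w1")
print("pred grip top mid px",proj(c,(.590,.169,.146)))
E
```

```text
yaw opt 0 rotvec [ 0.01 -0.02  0.23]
yaw opt 180 rotvec [-3.0000e-02 -2.0000e-02 -1.7977e+02]
shift mm [-0.  -3.2 -0.1] pos [0.59   0.1722 0.3001] F [ 1.02 -0.73 -0.18] q7 [ 0.07  0.5  -0.68  1.49  0.32  1.27 -0.44] w 60.2 t 2.1
pred grip top mid px [325.51895175 181.56418439]
```

View pics/w1.png

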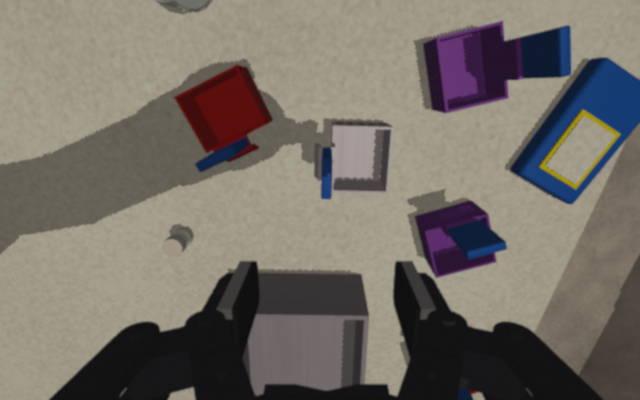

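```bash
cat >> h.py <<'E'
def bluebox(im,box):
    h=cv2.cvtColor(im,cv2.COLOR_BGR2HSV); m=cv2.inRange(h,(100,110,30),(128,255,255))
    k=np.zeros_like(m);x0,y0,x1,y1=box;k[y0:y1,x0:x1]=m[y0:y1,x0:x1]
    p=cv2.findNonZero(k); return cv2.boxPoints(cv2.minAreaRect(p)),cv2.boundingRect(p)
def plate(gx,gy,yaw,zt,zb):
    a=np.radians(yaw);R=np.array([[np.cos(a),-np.sin(a)],[np.sin(a),np.cos(a)]])
    return [np.r_[np.array([gx,gy])+R@np.array(q),z] for z in(zt,zb) for q in((-.005,.02),(.005,.02),(.005,-.02),(-.005,-.02))]
E
python3 - <<'E'
from h import *
c=cam("wrist");im=cv2.imread("pics/w1.png")
print("cam",(-c[1].T@c[2]).round(3))
print(bluebox(im,(305,130,350,215)))
for P in plate(.59,.169,12,.146,.084): print(P.round(3),proj(c,P).round(1))
v=im[148:200,316:336];cv2.imwrite("pics/x.png",v)
h=cv2.cvtColor(im,cv2.COLOR_BGR2HSV)
for r in range(144,203,4): print(r,[tuple(h[r,u]) for u in range(319,335,2)] if 0 else [int(h[r,u,2]) for u in range(317,336)])
E
```

```text
cam [0.573 0.259 0.464]
(array([[322., 148.],
       [330., 148.],
       [330., 197.],
       [322., 197.]], dtype=float32), (322, 148, 9, 50))
[0.581 0.188 0.146] [317.7 168.3]
[0.591 0.19  0.146] [328.5 168.4]
[0.599 0.15  0.146] [328.1 209.4]
[0.589 0.148 0.146] [317.7 209.3]
[0.581 0.188 0.084] [318.9 155.8]
[0.591 0.19  0.084] [328.1 155.9]
[0.599 0.15  0.084] [327.8 191.1]
[0.589 0.148 0.084] [318.9 191.1]
144 [75, 77, 82, 89, 98, 103, 103, 102, 101, 101, 101, 102, 101, 97, 83, 74, 84, 112, 146]
148 [75, 82, 89, 93, 89, 76, 66, 61, 61, 60, 61, 60, 62, 82, 127, 152, 159, 161, 163]
152 [77, 85, 91, 92, 82, 68, 58, 57, 57, 57, 56, 56, 57, 66, 102, 146, 167, 164, 166]
156 [76, 84, 92, 91, 76, 65, 57, 56, 57, 56, 55, 57, 56, 59, 90, 138, 159, 164, 166]
160 [76, 84, 91, 88, 74, 70, 71, 72, 73, 73, 73, 73, 72, 71, 81, 113, 148, 163, 165]
164 [78, 87, 92, 88, 74, 69, 71, 73, 73, 74, 73, 74, 73, 72, 87, 130, 158, 164, 165]
168 [78, 87, 93, 88, 76, 71, 71, 73, 73, 73, 73, 74, 73, 71, 87, 132, 159, 164, 166]
172 [77, 87, 93, 89, 75, 70, 71, 73, 73, 75, 80, 83, 82, 77, 93, 133, 159, 164, 166]
176 [78, 87, 93, 88, 78, 87, 96, 91, 89, 101, 116, 122, 123, 114, 110, 134, 159, 165, 164]
180 [147, 131, 132, 130, 108, 105, 113, 119, 121, 122, 123, 123, 122, 114, 113, 137, 150, 124, 92]
184 [165, 163, 160, 142, 110, 106, 114, 119, 121, 122, 122, 123, 122, 115, 115, 128, 122, 91, 75]
188 [163, 163, 158, 135, 106, 106, 115, 119, 120, 121, 123, 122, 120, 115, 119, 131, 115, 85, 74]
192 [165, 165, 160, 137, 108, 109, 115, 119, 120, 121, 122, 122, 119, 114, 120, 147, 160, 163, 164]
196 [164, 163, 159, 138, 110, 110, 116, 119, 119, 120, 122, 121, 117, 113, 123, 153, 164, 166, 166]
200 [162, 161, 162, 163, 163, 161, 161, 160, 160, 158, 157, 154, 155, 158, 162, 163, 165, 165, 165]
```

```bash
python3 - <<'E'
from h import *
np.set_printoptions(precision=4,suppress=True)
im,c=grab("wrist","w2")
print(telemetry.observe()["position"],"cam",(-c[1].T@c[2]).round(3))
print(bluebox(im,(305,130,350,215)))
print(onz(c,326,178.3,.146))
for n,bx in(("scene",(350,130,400,180)),("top",(240,180,275,215))):
    cc=cam(n); print(n,bluebox(cv2.imread(f"pics/{'s0' if n=='scene' else 't0'}.png"),bx))
    for g in((.590,.169),(.593,.179)): print(g,[proj(cc,P).round(1).tolist() for P in plate(*g,12,.146,.084)])
# known check: vial & tank corners in wrist
print("vial top px->",onz(c,178,240,.045), "top view vial",onz(cam("top"),307,255,.045))
E
```

```text
[0.5896 0.1764 0.2992] cam [0.573 0.259 0.464]
(array([[319., 155.],
       [328., 155.],
       [328., 205.],
       [319., 205.]], dtype=float32), (319, 155, 10, 51))
[0.5905 0.1799 0.146 ]
scene (array([[359.027 , 164.8378],
       [363.1351, 140.1892],
       [369.6216, 141.2703],
       [365.5135, 165.9189]], dtype=float32), (360, 141, 10, 25))
(0.59, 0.169) [[365.7, 139.4], [369.2, 140.6], [363.4, 150.7], [359.8, 149.5], [363.6, 155.5], [366.9, 156.6], [361.4, 166.6], [358.0, 165.4]]
(0.593, 0.179) [[368.7, 137.8], [372.3, 139.0], [366.6, 149.0], [363.0, 147.8], [366.5, 153.8], [369.8, 155.0], [364.4, 164.9], [361.0, 163.7]]
top (array([[248.6539, 196.2692],
       [260.3846, 193.9231],
       [261.2693, 198.3461],
       [249.5385, 200.6923]], dtype=float32), (249, 195, 13, 6))
(0.59, 0.169) [[248.5, 199.4], [247.9, 196.2], [260.6, 193.4], [261.3, 196.5], [251.1, 202.3], [250.5, 199.3], [262.7, 196.6], [263.4, 199.6]]
(0.593, 0.179) [[245.3, 198.5], [244.6, 195.3], [257.4, 192.5], [258.0, 195.6], [248.0, 201.4], [247.4, 198.4], [259.6, 195.7], [260.2, 198.7]]
vial top px-> [0.4261 0.0331 0.045 ] top view vial [0.4127 0.0112 0.045 ]
```

Call:
play_rows([
  [0,0,0,0,0,0,50],
  [0,0,0,0,0,0,50],
])

```text
clock: 2.45
position: [0.5893, 0.1694, 0.3004]
tool_rot: [-0.137, 1.57, -1.507]
force: [0.2, -0.7, 0.8]
grip_width: 0.0503
```

```bash
python3 - <<'E'
from h import *
np.set_printoptions(precision=4,suppress=True)
im,c=grab("wrist","w3")
need((.589,.171,.109),12)
print(bluebox(im,(305,130,350,215)))
h=cv2.cvtColor(im,cv2.COLOR_BGR2HSV);m=cv2.inRange(h,(100,110,95),(128,255,255));k=m*0;k[130:215,305:350]=m[130:215,305:350]
# top face = brighter blue
p=cv2.findNonZero(k);r=cv2.minAreaRect(p);print("bright",r,cv2.boundingRect(p),onz(c,*r[0],.146))
v=h[150:215,:,2].astype(int);print([int(x) for x in h[155:210:2,324,2]])
print([int(x) for x in h[175,314:334,2]])
cv2.imwrite("pics/w3c.png",cv2.resize(im[120:220,270:400],None,fx=5,fy=5))
E
```

```text
yaw opt 0 rotvec [0.04 0.02 0.5 ]
yaw opt 180 rotvec [   0.03   -0.06 -179.5 ]
shift mm [  -0.4    1.6 -191.6] pos [0.5894 0.1694 0.3006] F [0.07 0.55 0.5 ] q7 [ 0.07  0.49 -0.68  1.49  0.32  1.27 -0.44] w 50.4 t 2.5
(array([[322.3263, 194.9277],
       [323.6526, 145.8555],
       [332.2949, 146.0891],
       [330.9686, 195.1613]], dtype=float32), (323, 146, 10, 50))
bright ((327.0, 184.5), (21.0, 8.0), 90.0) (323, 174, 9, 22) [0.5913 0.1635 0.146 ]
[64, 70, 70, 71, 71, 71, 71, 71, 71, 82, 104, 111, 112, 113, 113, 113, 112, 112, 113, 112, 111, 152, 165, 165, 164, 163, 158, 155]
[161, 151, 132, 111, 95, 91, 94, 89, 80, 93, 104, 96, 86, 82, 81, 77, 74, 71, 90, 131]
```

View pics/w3c.png

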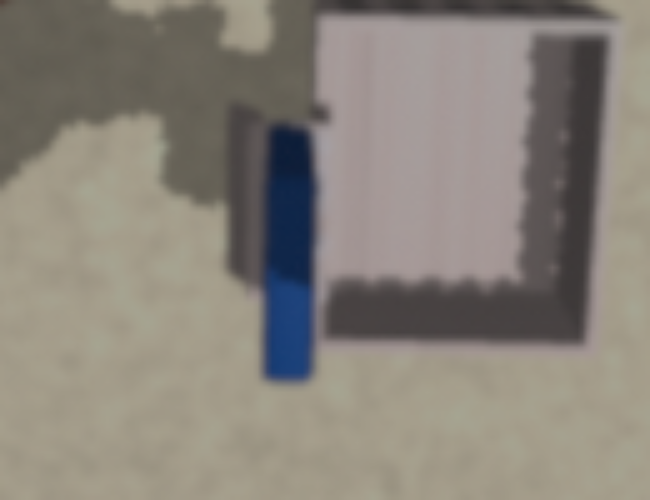

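```bash
python3 - <<'E'
from h import *
c=cam("wrist"); print(onz(c,327.7,175.5,.146)); print((-c[1].T@c[2]).round(4))
a=[onz(c,*p,.055) for p in((320+13.5,122.5),(270+618/5,120+20/5),(270+588/5,120+345/5),(270+322/5,120+343/5))];print(np.round(a,3))
d=a[1]-a[2];print("yaw from far edge",np.degrees(np.arctan2(-d[0],d[1])));d=a[2]-a[3];print(np.degrees(np.arctan2(d[1],d[0])))
for P in plate(.592,.173,12,.146,.084): print(proj(c,P).round(1))
E
```

```text
[0.59029515 0.17212528 0.146     ]
[0.5726 0.2501 0.465 ]
[[0.589 0.212 0.055]
 [0.657 0.224 0.055]
 [0.67  0.148 0.055]
 [0.607 0.136 0.055]]
yaw from far edge 9.589109694207291
11.025181599638021
[324.1 153.7]
[335.  153.6]
[335.1 195.4]
[324.5 195.5]
[324.3 143. ]
[333.6 143. ]
[333.7 178.9]
[324.7 179. ]
```

Call:
play_rows([
  [1,2,-40,0,0,0,45],
  [0,0,-45,0,0,0,45],
  [0,0,-45,0,0,0,45],
  [0,0,-30,0,0,0,45],
  [0,0,-16,0,0,0,45],
  [0,0,-10,0,0,0,45],
  [0,0,-5,0,0,0,45],
  [0,0,0,0,0,0,45],
], grip_force=60)

```text
clock: 3.5
position: [0.5907, 0.1727, 0.1099]
tool_rot: [1.609, 1.57, 0.241]
force: [0.2, -0.7, 0.0]
grip_width: 0.0452
```

```bash
python3 - <<'E'
from h import *
need((.5903,.172,.109),11.5)
E
```

```text
yaw opt 0 rotvec [-0.01  0.03 -0.1 ]
yaw opt 180 rotvec [-5.000e-02 -1.000e-02  1.799e+02]
shift mm [-0.4 -0.7 -0.9] pos [0.5907 0.1727 0.1099] F [ 0.17 -0.66  0.03] q7 [ 0.02  0.69 -0.6   1.69  0.47  0.91 -0.57] w 45.2 t 3.5
```

Call:
play_rows([
  [0,0,0,0,0,0,20],
  [0,0,0,0,0,0,6],
  [0,0,0,0,0,0,6],
  [0,0,0,0,0,0,6],
  [0,0,0,0,0,0,6],
  [0,0,0,0,0,0,6],
], grip_force=70)

```text
clock: 4.25
position: [0.5909, 0.1726, 0.1099]
tool_rot: [1.331, 1.57, -0.037]
force: [-0.3, -1.1, 6.5]
grip_width: 0.008
```

Call:
play_rows([
  [0,0,3,0,0,0,6],
  [0,0,8,0,0,0,6],
  [0,0,15,0,0,0,6],
  [0,0,25,0,0,0,6],
  [0,0,30,0,0,0,6],
  [0,0,25,0,0,0,6],
  [0,0,10,0,0,0,6],
  [0,0,0,0,0,0,6],
])

```text
clock: 5.25
position: [0.5905, 0.1727, 0.2258]
tool_rot: [1.468, 1.57, 0.1]
force: [-0.3, -0.3, -3.1]
grip_width: 0.008
```

```bash
python3 - <<'E'
from h import *
im,c=grab("scene","s1"); im2,_=grab("wrist","w4"); grab("top","t1")
need((.5903,.172,.226),11.5)
cv2.imwrite("pics/v1.png",np.hstack([cv2.resize(im[60:260,260:460],(400,400)),cv2.resize(im2[100:400,170:470],(400,400))]))
E
```

```text
yaw opt 0 rotvec [ 0.03 -0.08 -0.11]
yaw opt 180 rotvec [1.3000e-01 4.0000e-02 1.7989e+02]
shift mm [ 0.3 -0.5  1.6] pos [0.59   0.1725 0.2244] F [ 1.09 -0.23 -3.07] q7 [ 0.06  0.56 -0.66  1.59  0.37  1.12 -0.49] w 8.0 t 5.4
```

View pics/v1.png

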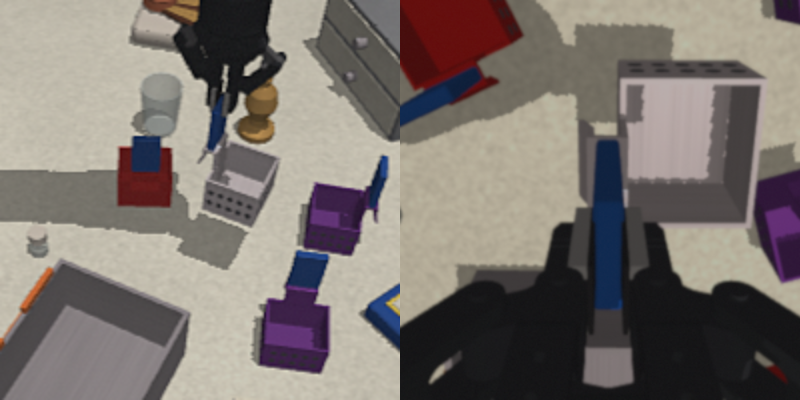

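Call:
play_rows([
  [0,0,20,0,0,0,6],
  [-2,-10,16,0,0,0,6],
  [-5,-30,8,0,0,0,6],
  [-8,-45,0,0,0,-0.5,6],
  [-10,-55,0,0,0,0,6],
  [-10,-55,0,0,0,0,6],
  [-10,-55,0,0,0,0,6],
  [-7,-40,0,0,0,0,6],
])

```text
clock: 6.4
position: [0.5372, -0.1207, 0.2694]
tool_rot: [-0.707, 1.57, -2.087]
force: [1.1, 0.8, -2.5]
grip_width: 0.0079
```

Call:
play_rows([
  [-4,-20,0,0,0,0,6],
  [-1,-9,0,0,0,0,6],
  [0,0,0,0,0,0,6],
  [0,0,0,0,0,0,6],
])

```text
clock: 6.9
position: [0.5336, -0.1452, 0.2694]
tool_rot: [2.742, 1.57, 1.366]
force: [-0.4, 0.7, -2.6]
grip_width: 0.008
```

```bash
python3 - <<'E'
from h import *
im,c=grab("scene","s2"); im2,c2=grab("wrist","w5"); im3,c3=grab("top","t2")
need((.5333,-.1468,.27),11)
cv2.imwrite("pics/v2.png",np.hstack([cv2.resize(im[100:300,190:390],(400,400),interpolation=cv2.INTER_CUBIC),cv2.resize(im2[50:400,145:495],(400,400))]))
E
```

```text
yaw opt 0 rotvec [-0.01  0.   -0.18]
yaw opt 180 rotvec [-0.0000e+00 -1.0000e-02  1.7982e+02]
shift mm [-0.3 -1.3  0.6] pos [ 0.5336 -0.1455  0.2694] F [-0.07 -0.59 -2.43] q7 [ 0.63  0.4  -0.63  1.69  0.26  1.13  0.12] w 8.0 t 7.05
```

View pics/v2.png

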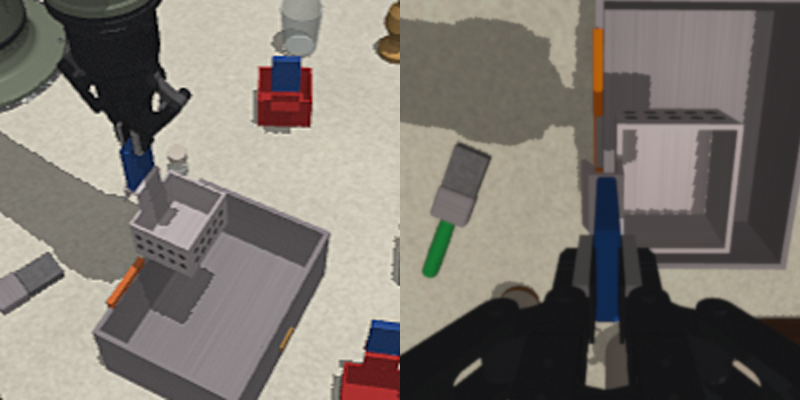

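```bash
python3 - <<'E'
from h import *
np.set_printoptions(precision=4,suppress=True)
cs,cw,ct=cam("scene"),cam("wrist"),cam("top")
im=cv2.imread("pics/w5.png")
for n,w,s in(("A",(442.5,159.4),(303.5,201.5)),("B",(431.1,268.8),(285,220.5)),("D",(335.8,159.4),(276,187))): print(n,tri(cw,w,cs,s))
h=cv2.cvtColor(im,cv2.COLOR_BGR2HSV);m=cv2.inRange(h,(5,150,60),(18,255,255));m[:,:300]=0;m[:,345:]=0;m[210:]=0
T=np.array([.5336,-.1455]);a=np.radians(10.8);X=np.array([np.cos(a),np.sin(a)]);Y=np.array([-X[1],X[0]])
for r in range(70,210,8):
    u=np.flatnonzero(m[r]); 
    if len(u): 
        P=[onz(cw,q,r,.112)[:2] for q in(u[0]-.5,u[-1]+.5)]; print(r,u[0],u[-1],[(float(((p-T)@X)*1e3),float(((p-T)@Y)*1e3)) for p in P])
E
```

```text
A (array([ 0.6044, -0.0957,  0.1985]), np.float64(0.0012947000201863725))
B (array([ 0.6132, -0.1666,  0.2185]), np.float64(0.004751417149869654))
D (array([ 0.5343, -0.1072,  0.2057]), np.float64(0.004612754775855918))
78 314 322 [(-11.509464267624859, 88.16458789672774), (-3.756125848709137, 88.21280251501403)]
86 314 322 [(-11.541298434998449, 81.62282625791126), (-3.735036800091334, 81.67132588976042)]
94 314 322 [(-11.573570179285822, 74.99114475925217), (-3.713657869745839, 75.03993271208658)]
102 314 322 [(-11.606288585000339, 68.267676578838), (-3.6919830394108604, 68.31675621598849)]
110 314 322 [(-11.639462989878579, 61.450502858649244), (-3.6700061230694887, 61.49987760055546)]
118 314 322 [(-11.67310299376553, 54.53765087875721), (-3.6477207610632334, 54.58732420419723)]
126 314 322 [(-11.707218467875522, 47.52709215410373), (-3.62512041395697, 47.57706760145425)]
134 314 322 [(-11.741819564450251, 40.41674045000607), (-3.6021983561405513, 40.46702161853313)]
142 314 322 [(-11.776916726830633, 33.20444971230792), (-3.5789476691564945, 33.25504026348946)]
150 315 321 [(-10.895064351580295, 25.893667834116876), (-4.472829211990669, 25.93325956880166)]
158 315 315 [(-10.924513905807165, 18.470845907413537), (-10.000383795417433, 18.476537053119127)]
166 315 315 [(-10.954394949224074, 10.939266225124976), (-10.023494769318413, 10.94499300980061)]
174 315 315 [(-10.984717034960866, 3.296520900811343), (-10.04694686001579, 3.302283760472546)]
182 315 315 [(-11.015490000251445, -4.459869560943685), (-10.07074767595926, -4.45407018257887)]
190 315 315 [(-11.04672397707378, -12.332458946478358), (-10.094905053564307, -12.326622597819762)]
198 316 321 [(-10.119427065814, -20.31800435785426), (-4.365379688195156, -20.28276148203991)]
```

```bash
python3 - <<'E'
from h import *
np.set_printoptions(precision=2,suppress=True)
cs,cw=cam("scene"),cam("wrist")
im=cv2.imread("pics/w5.png");sc=cv2.imread("pics/s2.png")
h=cv2.cvtColor(im,cv2.COLOR_BGR2HSV);m=cv2.inRange(h,(5,150,60),(18,255,255))
print({r:int(m[r,316:323].astype(bool).sum()) for r in list(range(143,156))+list(range(190,206))})
T=np.array([.5336,-.1455]);a=np.radians(11.2);X=np.array([np.cos(a),np.sin(a)]);Y=np.array([-X[1],X[0]])
Z=.2694-.110
def W(x,y,z): return np.r_[T+x*X+y*Y,Z+z]
for n,p in(("A",(.076,.04,.055)),("B",(.076,-.04,.055)),("D",(.006,.04,.055)),("C",(.006,-.04,.055)),("Ab",(.076,.04,0)),("Bb",(.076,-.04,0)),("Db",(.006,.04,0)),("gt+",(0,.02,.146)),("gt-",(0,-.02,.146)),("gt+L",(-.005,.02,.146)),("gt+R",(.005,.02,.146)),("lip+",(0,.02,.084))):
    print(n,"wrist",proj(cw,W(*p)),"scene",proj(cs,W(*p)))
A=cv2.resize(sc[170:240,250:320],(400,400),interpolation=cv2.INTER_CUBIC);B=cv2.resize(im[130:290,310:470],(400,400),interpolation=cv2.INTER_CUBIC)
cv2.imwrite("pics/v3.png",np.hstack([A,B]))
E
```

```text
{143: 7, 144: 7, 145: 7, 146: 7, 147: 7, 148: 7, 149: 6, 150: 6, 151: 5, 152: 1, 153: 0, 154: 0, 155: 0, 190: 0, 191: 0, 192: 0, 193: 0, 194: 0, 195: 0, 196: 0, 197: 5, 198: 6, 199: 6, 200: 5, 201: 0, 202: 0, 203: 0, 204: 0, 205: 0}
A wrist [447.18 156.04] scene [302.73 195.  ]
B wrist [434.82 269.1 ] scene [283.9  223.52]
D wrist [335.91 156.13] scene [274.3  183.36]
C wrist [334.96 269.18] scene [254.38 210.62]
Ab wrist [424.03 142.56] scene [303.69 209.61]
Bb wrist [415.79 237.03] scene [285.93 237.34]
Db wrist [333.96 142.63] scene [276.68 198.27]
gt+ wrist [326.77 248.63] scene [261.81 160.62]
gt- wrist [326.77 331.52] scene [250.65 174.75]
gt+L wrist [314.33 248.64] scene [259.63 159.76]
gt+R wrist [339.21 248.62] scene [264.   161.49]
lip+ wrist [326.47 200.69] scene [265.53 180.46]
```

View pics/v3.png

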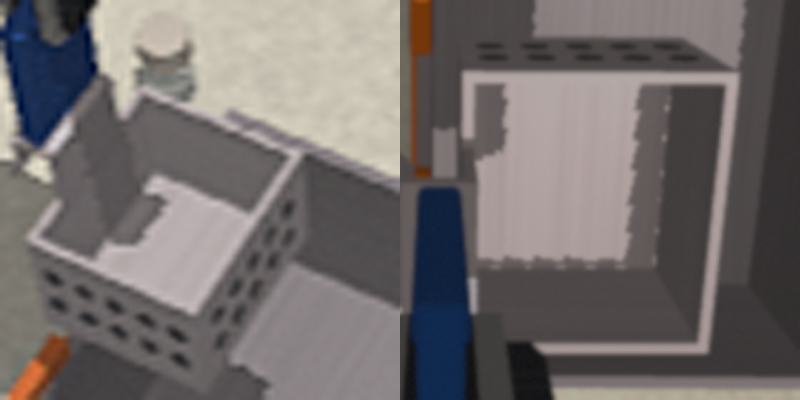

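Wrist and scene views agree on three points. The rail is about 6–7 mm behind the lip, the notch mid is about 1–3 mm towards +y, and the basket hangs upright about 3 mm low in the grip. Lowering with that clearance, with the tongue tip stopping above the rail.

Call:
play_rows([
  [-0.3,1.5,-10,0,0,0,6],
  [0,0,-16,0,0,0,6],
  [0,0,-18,0,0,0,6],
  [0,0,-18,0,0,0,6],
  [0,0,-15,0,0,0,6],
  [0,0,-10,0,0,0,6],
  [0,0,-5,0,0,0,6],
  [0,0,0,0,0,0,6],
])

```text
clock: 8.05
position: [0.5332, -0.1448, 0.1774]
tool_rot: [2.941, 1.571, 1.564]
force: [0.3, 1.0, -2.1]
grip_width: 0.0081
```

```bash
python3 - <<'E'
from h import *
need((.5333,-.144,.176),11)
im,c=grab("wrist","w6"); s,cs=grab("scene","s3")
B=cv2.resize(im[100:280,230:410],(400,400),interpolation=cv2.INTER_CUBIC);A=cv2.resize(s[165:255,215:305],(400,400),interpolation=cv2.INTER_CUBIC)
cv2.imwrite("pics/v4.png",np.hstack([A,B]))
h=cv2.cvtColor(im,cv2.COLOR_BGR2HSV);m=cv2.inRange(h,(5,150,60),(18,255,255));m[:,:270]=0;m[:,380:]=0;m[300:]=0
st=telemetry.observe()["position"];T=st[:2];a=np.radians(10.8);X=np.array([np.cos(a),np.sin(a)]);Y=np.array([-X[1],X[0]])
for r in range(20,300,10):
    u=np.flatnonzero(m[r])
    if len(u):
        P=[onz(c,q,r,.112)[:2]-T for q in(u[0]-.5,u[-1]+.5)]; print(r,u[0],u[-1],[((p@X)*1e3).round(1) for p in P],round((P[0]@Y)*1e3,1))
E
```

```text
yaw opt 0 rotvec [-0.    0.   -0.11]
yaw opt 180 rotvec [ -0.    -0.   179.89]
shift mm [ 0.1  0.8 -1.4] pos [ 0.5332 -0.1448  0.1774] F [ 0.34  1.01 -2.15] q7 [ 0.59  0.5  -0.6   1.8   0.34  0.94  0.04] w 8.1 t 8.05
80 309 321 [np.float64(-11.7), np.float64(-3.7)] 85.4
90 309 321 [np.float64(-11.7), np.float64(-3.7)] 79.5
100 309 321 [np.float64(-11.8), np.float64(-3.7)] 73.5
110 309 321 [np.float64(-11.9), np.float64(-3.6)] 67.5
120 310 321 [np.float64(-11.3), np.float64(-3.6)] 61.3
130 310 321 [np.float64(-11.4), np.float64(-3.6)] 55.0
140 310 321 [np.float64(-11.4), np.float64(-3.6)] 48.6
150 310 321 [np.float64(-11.5), np.float64(-3.6)] 42.1
160 310 321 [np.float64(-11.5), np.float64(-3.6)] 35.5
170 310 321 [np.float64(-11.6), np.float64(-3.6)] 28.7
180 311 312 [np.float64(-11.0), np.float64(-9.7)] 21.8
190 311 312 [np.float64(-11.1), np.float64(-9.7)] 14.8
```

View pics/v4.png

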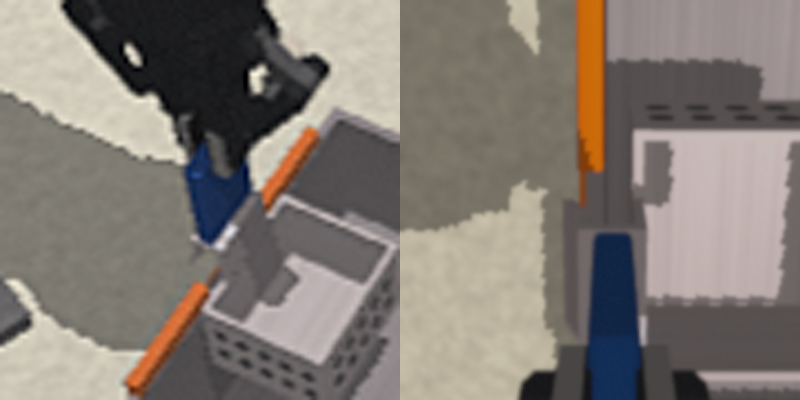

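```bash
python3 - <<'E'
from h import *
c=cam("wrist");T=telemetry.observe()["position"][:2];a=np.radians(10.8);X=np.array([np.cos(a),np.sin(a)]);Y=np.array([-X[1],X[0]])
for n,u,v,z in(("lip L",310.3,203.5,.149),("lip R",340.3,203.5,.149),("lip L",310.3,203.5,.145),("lip R",340.3,203.5,.145),("notch",315,176.5,.112)):
    p=onz(c,u,v,z)[:2]-T; print(n,z,round(p@X*1e3,1),round(p@Y*1e3,1))
im=cv2.imread("pics/w6.png");g=cv2.cvtColor(im,cv2.COLOR_BGR2GRAY)
print([int(x) for x in g[208,300:350]]);print([int(x) for x in g[190:215,316]]);print([int(x) for x in g[190:215,338]])
E
```

```text
lip L 0.149 -9.4 17.3
lip R 0.149 7.9 17.4
lip L 0.145 -9.6 16.0
lip R 0.145 8.1 16.0
notch 0.112 -7.7 24.0
[114, 114, 110, 100, 89, 85, 83, 84, 85, 90, 100, 106, 107, 108, 108, 103, 89, 63, 41, 34, 34, 33, 35, 33, 33, 33, 33, 35, 33, 33, 33, 33, 34, 46, 72, 94, 103, 104, 105, 106, 117, 150, 173, 180, 178, 177, 178, 179, 178, 176]
[82, 82, 82, 81, 82, 82, 82, 81, 81, 81, 81, 83, 87, 98, 104, 104, 100, 95, 89, 85, 85, 84, 81, 80, 79]
[87, 89, 90, 88, 85, 83, 83, 83, 83, 82, 83, 83, 86, 96, 102, 104, 105, 105, 105, 104, 105, 105, 104, 105, 104]
```

```bash
python3 - <<'E'
from h import *
c=cam("scene");T=telemetry.observe()["position"][:2];a=np.radians(10.8);X=np.array([np.cos(a),np.sin(a)]);Y=np.array([-X[1],X[0]])
for n,x,y,z in(("lip-y end tongue side",193,238,.147),("lip-y end neck side",217,250,.147),("notch +y end(inner top)",268,205,.112),("notch -y end inner top",210,290,.112),("rimC",207,312,.1205),("rimD",280,200,.1205)):
    p=onz(c,215+x*.225,165+y*.225,z)[:2]-T; print(n,round(p@X*1e3,1),round(p@Y*1e3,1))
E
```

```text
lip-y end tongue side -7.3 -20.3
lip-y end neck side 7.3 -20.9
notch +y end(inner top) 0.7 33.0
notch -y end inner top 1.4 -26.2
rimC 10.7 -41.9
rimD 8.4 34.0
```

Call:
play_rows([
  [-1,0.2,0,0,0,0,6],
  [-1,0.2,0,0,0,0,6],
  [-1.1,0.2,0,0,0,0,6],
  [-1.1,0.2,0,0,0,0,6],
  [-1.1,0.2,0,0,0,0,6],
  [0,0,0,0,0,0,6],
  [0,0,0,0,0,0,6],
])

```text
clock: 9.02
position: [0.5278, -0.1438, 0.1774]
tool_rot: [-0.087, 1.571, -1.464]
force: [0.8, -0.2, -2.2]
grip_width: 0.0082
```

Call:
play_rows([
  [-0.5,-0.1,0,0,0,0,6],
  [-0.5,-0.1,0,0,0,0,6],
  [0,0,0,0,0,0,6],
])

```text
clock: 9.4
position: [0.5268, -0.144, 0.1774]
tool_rot: [-1.118, 1.571, -2.495]
force: [-0.6, 0.6, -1.8]
grip_width: 0.0084
```

Call:
play_rows([
  [-0.5,-0.1,0,0,0,0,6],
  [-0.5,-0.1,0,0,0,0,6],
  [0,0,0,0,0,0,6],
])

```text
clock: 9.78
position: [0.5258, -0.1443, 0.1774]
tool_rot: [-1.234, 1.571, -2.611]
force: [0.4, 0.6, -2.2]
grip_width: 0.0078
```

Call:
play_rows([
  [-0.5,-0.1,0,0,0,0,6],
  [-0.5,-0.1,0,0,0,0,6],
  [0,0,0,0,0,0,6],
])

```text
clock: 10.15
position: [0.5248, -0.1444, 0.1774]
tool_rot: [-0.928, 1.571, -2.305]
force: [0.2, -0.3, -3.2]
grip_width: 0.008
```

Call:
play_rows([
  [-0.5,-0.1,0,0,0,0,6],
  [0,0,0,0,0,0,6],
])

```text
clock: 10.4
position: [0.5244, -0.1445, 0.1774]
tool_rot: [1.363, 1.571, -0.014]
force: [-0.1, 0.1, -2.8]
grip_width: 0.0081
```

Call:
play_rows([
  [-0.5,-0.1,0,0,0,0,6],
  [0,0,0,0,0,0,6],
])

```text
clock: 10.65
position: [0.5239, -0.1446, 0.1774]
tool_rot: [1.525, 1.571, 0.148]
force: [0.7, 0.4, -3.0]
grip_width: 0.0082
```

Call:
play_rows([
  [-0.5,-0.1,0,0,0,0,6],
  [0,0,0,0,0,0,6],
])

```text
clock: 10.9
position: [0.5235, -0.1447, 0.1774]
tool_rot: [1.568, 1.57, 0.191]
force: [2.3, -1.0, -4.1]
grip_width: 0.0081
```

Call:
play_rows([
  [-0.5,-0.1,0,0,0,0,6],
  [0,0,0,0,0,0,6],
])

```text
clock: 11.15
position: [0.523, -0.1448, 0.1774]
tool_rot: [1.562, 1.57, 0.185]
force: [3.5, 0.4, -4.0]
grip_width: 0.0083
```

Call:
play_rows([
  [-0.5,-0.1,0,0,0,0,6],
  [0,0,0,0,0,0,6],
])

```text
clock: 11.4
position: [0.5225, -0.1449, 0.1774]
tool_rot: [1.62, 1.57, 0.243]
force: [5.1, 0.5, -4.5]
grip_width: 0.0081
```

Neck contact with the wall was felt at x≈0.5238 (about 2.8 N/mm), so the centred slot is at x≈0.5257, which matches the wrist estimate. Backing off to centre and checking the lip edge against the notch edge.

Call:
play_rows([
  [1,0.7,0,0,0,0,6],
  [1,0.7,0,0,0,0,6],
  [0.9,0.7,0,0,0,0,6],
  [0,0,0,0,0,0,6],
])

```text
clock: 11.9
position: [0.525, -0.1428, 0.1773]
tool_rot: [-1.753, 1.57, -3.13]
force: [-0.1, 0.7, -3.3]
grip_width: 0.0082
```

Call:
play_rows([
  [0,0,-1.5,0,0,0,6],
  [0,0,-1.5,0,0,0,6],
  [0,0,-1.5,0,0,0,6],
  [0,0,-1.5,0,0,0,6],
  [0,0,-1.5,0,0,0,6],
  [0,0,-1.5,0,0,0,6],
  [0,0,0,0,0,0,6],
])

```text
clock: 12.78
position: [0.5252, -0.1428, 0.1683]
tool_rot: [-2.062, 1.571, 2.845]
force: [-0.5, 1.0, -2.0]
grip_width: 0.0082
```

Call:
play_rows([
  [0,0,-1.5,0,0,0,6],
  [0,0,-1.5,0,0,0,6],
  [0,0,-1.5,0,0,0,6],
  [0,0,-1.5,0,0,0,6],
  [0,0,0,0,0,0,6],
])

```text
clock: 13.4
position: [0.5252, -0.1428, 0.1623]
tool_rot: [-1.993, 1.571, 2.914]
force: [0.1, 0.5, -3.0]
grip_width: 0.0081
```

```bash
python3 - <<'E'
from h import *
need((.5257,-.1428,.16),11)
im,c=grab("wrist","w7"); s,cs=grab("scene","s4")
B=cv2.resize(im[120:280,250:410],(400,400),interpolation=cv2.INTER_CUBIC);A=cv2.resize(s[165:255,215:305],(400,400),interpolation=cv2.INTER_CUBIC)
cv2.imwrite("pics/v5.png",np.hstack([A,B]))
h=cv2.cvtColor(im,cv2.COLOR_BGR2HSV);m=cv2.inRange(h,(5,150,60),(18,255,255))
T=telemetry.observe()["position"][:2];a=np.radians(10.8);X=np.array([np.cos(a),np.sin(a)]);Y=np.array([-X[1],X[0]])
for r in range(100,240,6):
    u=np.flatnonzero(m[r,270:380])+270
    if len(u):
        P=[onz(c,q,r,.112)[:2]-T for q in(u[0]-.5,u[-1]+.5)]; print(r,u[0],u[-1],[((p@X)*1e3).round(1) for p in P],round((P[0]@Y)*1e3,1))
E
```

```text
yaw opt 0 rotvec [-0.   -0.01 -0.11]
yaw opt 180 rotvec [ 2.0000e-02 -0.0000e+00  1.7989e+02]
shift mm [ 0.5  0.  -2.3] pos [ 0.5252 -0.1428  0.1623] F [ 0.13  0.47 -2.98] q7 [ 0.59  0.51 -0.59  1.84  0.35  0.9   0.03] w 8.1 t 13.4
100 321 333 [np.float64(-3.9), np.float64(3.7)] 74.1
106 321 333 [np.float64(-3.9), np.float64(3.7)] 70.7
112 321 333 [np.float64(-3.9), np.float64(3.7)] 67.2
118 321 333 [np.float64(-3.9), np.float64(3.8)] 63.8
124 321 333 [np.float64(-3.9), np.float64(3.8)] 60.3
130 321 333 [np.float64(-3.9), np.float64(3.9)] 56.7
136 321 333 [np.float64(-3.9), np.float64(3.9)] 53.2
142 321 333 [np.float64(-3.9), np.float64(4.0)] 49.6
148 321 333 [np.float64(-3.9), np.float64(4.0)] 45.9
154 321 333 [np.float64(-3.9), np.float64(4.0)] 42.2
160 321 333 [np.float64(-3.9), np.float64(4.1)] 38.5
166 321 333 [np.float64(-3.9), np.float64(4.1)] 34.7
172 321 333 [np.float64(-3.9), np.float64(4.2)] 30.9
178 321 332 [np.float64(-3.9), np.float64(3.6)] 27.0
184 321 332 [np.float64(-3.9), np.float64(3.6)] 23.1
190 322 323 [np.float64(-3.3), np.float64(-2.0)] 19.2
196 322 323 [np.float64(-3.3), np.float64(-2.0)] 15.2
```

View pics/v5.png

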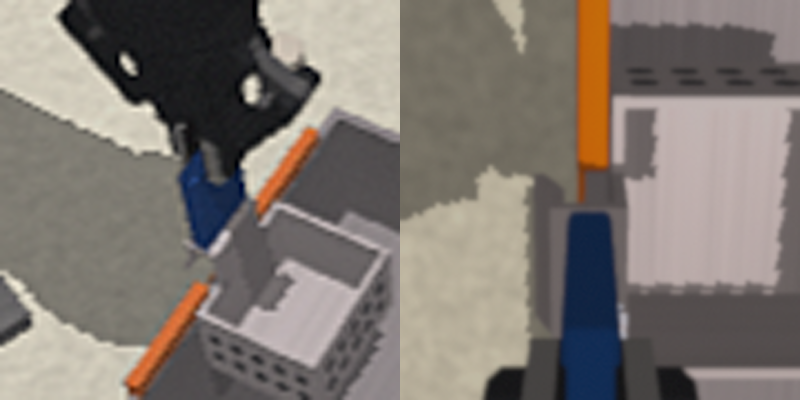

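```bash
python3 - <<'E'
from h import *
c=cam("wrist");T=telemetry.observe()["position"][:2];a=np.radians(10.8);X=np.array([np.cos(a),np.sin(a)]);Y=np.array([-X[1],X[0]])
im=cv2.imread("pics/w7.png");g=cv2.cvtColor(im,cv2.COLOR_BGR2GRAY).astype(int)
print("lip cols",[g[195:212,u].tolist() for u in(314,337)]);print("notch",im[178:196,327,2].tolist())
for n,u,v,z in(("lipL",310.2,202.4,.134),("lipR",340.3,202.4,.134),("lip lowz",325,202.4,.131),("notch",327,186,.112)):
    p=onz(c,u,v,z)[:2]-T; print(n,z,round(p@X*1e3,1),round(p@Y*1e3,1))
E
```

```text
lip cols [[88, 84, 82, 82, 81, 82, 81, 85, 94, 102, 103, 104, 104, 103, 104, 103, 103], [79, 78, 79, 79, 80, 79, 79, 82, 92, 100, 101, 101, 101, 101, 101, 100, 100]]
notch [196, 196, 196, 196, 196, 196, 188, 164, 135, 117, 95, 84, 82, 83, 83, 83, 82, 83]
lipL 0.134 -9.5 18.1
lipR 0.134 7.9 18.2
lip lowz 0.131 -0.9 17.1
notch 0.112 0.3 21.8
```

Call:
play_rows([
  [0.5,1.3,0,0,0,0,6],
  [0,0,-1.5,0,0,0,6],
  [0,0,-1.5,0,0,0,6],
  [0,0,-1.5,0,0,0,6],
  [0,0,-1.5,0,0,0,6],
  [0,0,0,0,0,0,6],
])

```text
clock: 14.25
position: [0.5257, -0.1415, 0.1563]
tool_rot: [-2.059, 1.571, 2.847]
force: [0.0, 1.1, -1.9]
grip_width: 0.008
```

Call:
play_rows([
  [0,0,-1,0,0,0,6],
  [0,0,-1,0,0,0,6],
  [0,0,-1,0,0,0,6],
  [0,0,-1,0,0,0,6],
  [0,0,-1,0,0,0,6],
  [0,0,-1,0,0,0,6],
  [0,0,0,0,0,0,6],
])

```text
clock: 15.12
position: [0.5257, -0.1415, 0.1503]
tool_rot: [-1.846, 1.571, 3.06]
force: [0.1, 0.5, -1.9]
grip_width: 0.0083
```

Call:
play_rows([
  [0,0,-0.7,0,0,0,6],
  [0,0,-0.7,0,0,0,6],
  [0,0,-0.6,0,0,0,6],
  [0,0,0,0,0,0,6],
])

```text
clock: 15.62
position: [0.5257, -0.1415, 0.1483]
tool_rot: [-2.417, 1.571, 2.49]
force: [0.7, -0.4, -2.9]
grip_width: 0.0082
```

Call:
play_rows([
  [0,0,-0.7,0,0,0,6],
  [0,0,-0.7,0,0,0,6],
  [0,0,-0.6,0,0,0,6],
  [0,0,0,0,0,0,6],
])

```text
clock: 16.12
position: [0.5257, -0.1415, 0.1463]
tool_rot: [-2.173, 1.571, 2.733]
force: [-0.4, 0.3, -2.9]
grip_width: 0.0084
```

Call:
play_rows([
  [0,0,-0.5,0,0,0,6],
  [0,0,-0.5,0,0,0,6],
  [0,0,0,0,0,0,6],
])

```text
clock: 16.5
position: [0.5257, -0.1415, 0.1454]
tool_rot: [-1.705, 1.571, -3.082]
force: [0.1, -0.6, -1.8]
grip_width: 0.0078
```

Call:
play_rows([
  [0,0,-0.5,0,0,0,6],
  [0,0,-0.5,0,0,0,6],
  [0,0,0,0,0,0,6],
])

```text
clock: 16.88
position: [0.5257, -0.1415, 0.1444]
tool_rot: [-1.814, 1.571, 3.093]
force: [-0.3, 0.1, -2.8]
grip_width: 0.0077
```

Call:
play_rows([
  [0,0,-0.5,0,0,0,6],
  [0,0,-0.5,0,0,0,6],
  [0,0,0,0,0,0,6],
])

```text
clock: 17.25
position: [0.5257, -0.1415, 0.1434]
tool_rot: [-2.171, 1.571, 2.736]
force: [-0.3, -0.1, -1.8]
grip_width: 0.0082
```

Call:
play_rows([
  [0,0,-0.5,0,0,0,6],
  [0,0,-0.5,0,0,0,6],
  [0,0,0,0,0,0,6],
])

```text
clock: 17.62
position: [0.5257, -0.1415, 0.1423]
tool_rot: [-1.648, 1.571, -3.025]
force: [-0.2, 0.7, -1.7]
grip_width: 0.0081
```

Call:
play_rows([
  [0,0,-0.5,0,0,0,6],
  [0,0,-0.5,0,0,0,6],
  [0,0,0,0,0,0,6],
])

```text
clock: 18.0
position: [0.5257, -0.1415, 0.1414]
tool_rot: [-1.744, 1.571, -3.121]
force: [-0.1, -0.0, -2.5]
grip_width: 0.0077
```

Call:
play_rows([
  [0,0,-0.5,0,0,0,6],
  [0,0,-0.5,0,0,0,6],
  [0,0,0,0,0,0,6],
])

```text
clock: 18.38
position: [0.5257, -0.1415, 0.1403]
tool_rot: [-1.93, 1.571, 2.977]
force: [-0.2, 0.2, -3.0]
grip_width: 0.0081
```

Call:
play_rows([
  [0,0,-0.5,0,0,0,6],
  [0,0,-0.5,0,0,0,6],
  [0,0,0,0,0,0,6],
])

```text
clock: 18.75
position: [0.5257, -0.1415, 0.1393]
tool_rot: [-2.046, 1.571, 2.86]
force: [0.0, 0.3, -1.9]
grip_width: 0.0077
```

Call:
play_rows([
  [0,0,-0.5,0,0,0,6],
  [0,0,-0.5,0,0,0,6],
  [0,0,0,0,0,0,6],
])

```text
clock: 19.12
position: [0.5257, -0.1415, 0.1384]
tool_rot: [-1.407, 1.571, -2.784]
force: [0.3, 0.3, -2.1]
grip_width: 0.0086
```

No contact at rail-top height, so the lip is entering the notch. Continuing down to home.

Call:
play_rows([
  [0,0,-0.7,0,0,0,6],
  [0,0,-0.7,0,0,0,6],
  [0,0,-0.6,0,0,0,6],
  [0,0,0,0,0,0,6],
])

```text
clock: 19.62
position: [0.5257, -0.1415, 0.1363]
tool_rot: [-1.888, 1.571, 3.018]
force: [0.3, -0.3, -2.0]
grip_width: 0.0083
```

Call:
play_rows([
  [0,0,-0.7,0,0,0,6],
  [0,0,-0.7,0,0,0,6],
  [0,0,-0.6,0,0,0,6],
  [0,0,0,0,0,0,6],
])

```text
clock: 20.12
position: [0.5257, -0.1415, 0.1343]
tool_rot: [-2.018, 1.571, 2.888]
force: [-0.0, 0.6, -2.3]
grip_width: 0.008
```

Call:
play_rows([
  [0,0,-0.5,0,0,0,6],
  [0,0,-0.5,0,0,0,6],
  [0,0,0,0,0,0,6],
])

```text
clock: 20.5
position: [0.5257, -0.1415, 0.1333]
tool_rot: [-1.948, 1.571, 2.959]
force: [-0.2, 0.0, -2.3]
grip_width: 0.0081
```

Call:
play_rows([
  [0,0,-0.5,0,0,0,6],
  [0,0,-0.5,0,0,0,6],
  [0,0,0,0,0,0,6],
])

```text
clock: 20.88
position: [0.5257, -0.1415, 0.1323]
tool_rot: [-1.919, 1.571, 2.987]
force: [-0.1, 0.5, -1.8]
grip_width: 0.0083
```

Call:
play_rows([
  [0,0,-0.5,0,0,0,6],
  [0,0,-0.5,0,0,0,6],
  [0,0,0,0,0,0,6],
])

```text
clock: 21.25
position: [0.5257, -0.1415, 0.1313]
tool_rot: [-1.979, 1.571, 2.927]
force: [-0.6, 1.1, -3.3]
grip_width: 0.0081
```

Call:
play_rows([
  [0,0,-0.5,0,0,0,6],
  [0,0,0,0,0,0,6],
])

```text
clock: 21.5
position: [0.5257, -0.1415, 0.1308]
tool_rot: [-1.663, 1.571, -3.04]
force: [1.0, -0.3, -2.2]
grip_width: 0.0079
```

Call:
play_rows([
  [0,0,-0.5,0,0,0,6],
  [0,0,0,0,0,0,6],
])

```text
clock: 21.75
position: [0.5257, -0.1415, 0.1304]
tool_rot: [-2.417, 1.571, 2.489]
force: [0.1, 0.1, -2.5]
grip_width: 0.0083
```

Call:
play_rows([
  [0,0,-0.5,0,0,0,6],
  [0,0,0,0,0,0,6],
])

```text
clock: 22.0
position: [0.5258, -0.1415, 0.13]
tool_rot: [0.99, 1.571, -0.387]
force: [-0.5, -0.4, -0.7]
grip_width: 0.0082
```

Call:
play_rows([
  [0,0,-0.4,0,0,0,6],
  [0,0,0,0,0,0,6],
])

```text
clock: 22.25
position: [0.526, -0.1415, 0.1299]
tool_rot: [0.964, 1.57, -0.413]
force: [-1.1, -0.1, 5.5]
grip_width: 0.0081
```

Call:
play_rows([
  [0,0,-0.3,0,0,0,6],
  [0,0,0,0,0,0,6],
])

```text
clock: 22.5
position: [0.5261, -0.1415, 0.1299]
tool_rot: [0.961, 1.57, -0.416]
force: [-2.6, 0.6, 11.3]
grip_width: 0.0079
```

```bash
python3 - <<'E'
from h import *
im,c=grab("wrist","w8"); s,cs=grab("scene","s5")
need((.5257,-.1415,.13),11)
B=cv2.resize(im[100:300,230:430],(400,400),interpolation=cv2.INTER_CUBIC);A=cv2.resize(s[165:255,215:305],(400,400),interpolation=cv2.INTER_CUBIC)
cv2.imwrite("pics/v6.png",np.hstack([A,B]))
E
```

```text
yaw opt 0 rotvec [ 0.02  0.05 -0.11]
yaw opt 180 rotvec [-8.0000e-02  4.0000e-02  1.7989e+02]
shift mm [-0.4  0.   0.1] pos [ 0.5261 -0.1415  0.1299] F [-2.64  0.68 10.25] q7 [ 0.57  0.55 -0.57  1.87  0.39  0.84 -0.01] w 8.0 t 22.6
```

View pics/v6.png

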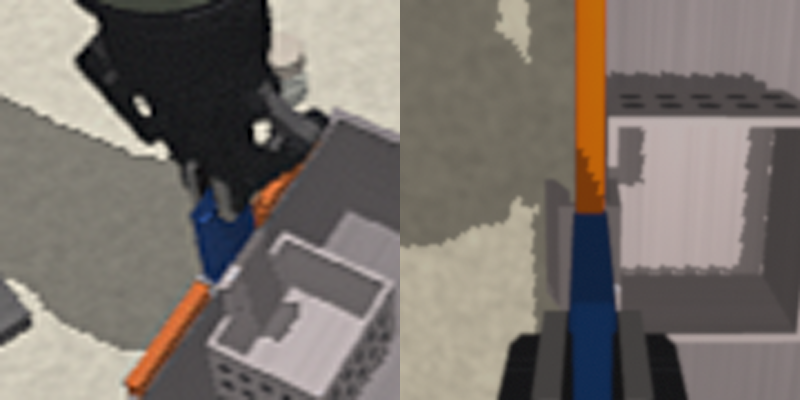

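The lip bottoms out at TCP z = 0.130, the exact height expected for home, and it sits between the two rail pieces in both views. Relieving the load and releasing.

Call:
play_rows([
  [-0.2,0,0.6,0,0,0,6],
  [0,0,0,0,0,0,6],
], grip_force=30)

```text
clock: 22.85
position: [0.5256, -0.1416, 0.1299]
tool_rot: [0.795, 1.571, -0.582]
force: [-1.2, -0.3, 3.0]
grip_width: 0.0078
```

Call:
play_rows([
  [0,0,0,0,0,0,10],
  [0,0,0,0,0,0,12],
  [0,0,0,0,0,0,18],
  [0,0,0,0,0,0,30],
  [0,0,0,0,0,0,36],
  [0,0,0,0,0,0,36],
])

```text
clock: 23.6
position: [0.5255, -0.1415, 0.1298]
tool_rot: [0.634, 1.571, -0.743]
force: [0.4, -0.0, -0.6]
grip_width: 0.036
```

Call:
play_rows([
  [0,0,5,0,0,0,36],
  [0,0,10,0,0,0,36],
  [0,0,20,0,0,0,36],
  [0,0,30,0,0,0,36],
  [0,0,40,0,0,0,36],
  [0,0,40,0,0,0,36],
  [0,0,20,0,0,0,36],
  [0,0,0,0,0,0,36],
])

```text
clock: 24.6
position: [0.5261, -0.1415, 0.2967]
tool_rot: [1.05, 1.568, -0.326]
force: [0.1, -0.0, 0.2]
grip_width: 0.0361
```

```bash
python3 - <<'E'
from h import *
np.set_printoptions(precision=4,suppress=True)
im,c=grab("wrist","w9"); s,cs=grab("scene","s6"); t,ct=grab("top","t6")
need((.5257,-.1415,.3),11)
B=cv2.resize(im[60:360,170:470],(400,400),interpolation=cv2.INTER_CUBIC);A=cv2.resize(s[130:250,205:325],(400,400),interpolation=cv2.INTER_CUBIC)
cv2.imwrite("pics/v7.png",np.hstack([A,B]))
X=np.array([np.cos(.19),np.sin(.19)])
print("plate scene",bluebox(s,(225,140,300,230)),"pred",[proj(cs,P).round(1).tolist() for P in plate(.5257,-.1428,11,.166,.104)])
print("plate wrist",bluebox(im,(290,100,370,330)),"pred",[proj(c,P).round(1).tolist() for P in plate(.5257,-.1428,11,.166,.104)])
E
```

```text
yaw opt 0 rotvec [-0.01 -0.05 -0.11]
yaw opt 180 rotvec [  0.07  -0.02 179.89]
shift mm [0.5 0.  5.7] pos [ 0.5252 -0.1415  0.2943] F [-1.24 -0.43  0.34] q7 [ 0.64  0.37 -0.64  1.68  0.24  1.17  0.13] w 35.5 t 24.75
plate scene (array([[256.5 , 202.5 ],
       [269.24, 200.68],
       [272.8 , 225.6 ],
       [260.06, 227.42]], dtype=float32), (258, 201, 14, 27)) pred [[265.9, 198.7], [269.7, 200.3], [260.2, 213.5], [256.3, 211.8], [268.9, 213.9], [272.5, 215.5], [263.6, 228.3], [260.0, 226.6]]
plate wrist (array([[321., 153.],
       [330., 153.],
       [330., 206.],
       [321., 206.]], dtype=float32), (321, 153, 10, 54)) pred [[319.3, 163.6], [331.0, 163.6], [330.8, 207.9], [319.5, 207.9], [320.2, 150.6], [330.0, 150.7], [329.8, 188.4], [320.3, 188.4]]
```

View pics/v7.png

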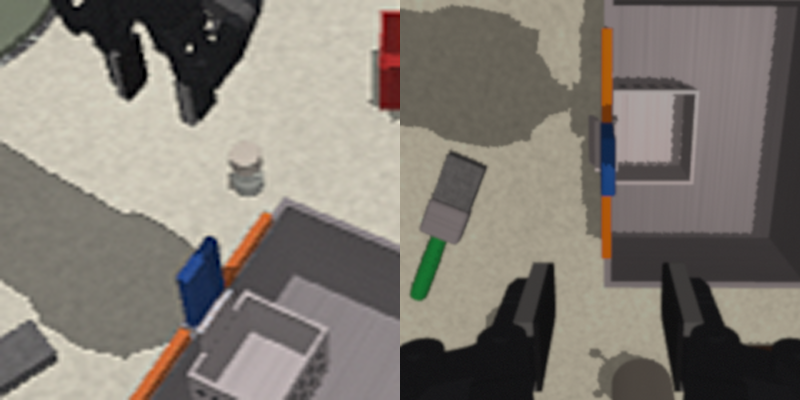

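The basket hangs square, with the lip in the notch. The grip's blob matches the home prediction to within about 2 px in both views. The gripper is clear.

```bash
python3 - <<'E'
from h import *
print(workorder.job_done(), telemetry.observe()["clock"])
E
```

```text
the job is handed in; nothing more can be done
the job is handed in; nothing more can be done
```

The metal basket is hung on the orange rail with its lip in the notch, and the job was handed in at about 25 s of the 64 s allowed; no verdict was reported.

**What I did:** I gripped the bare-metal basket by its blue grip and carried it over the tank. I felt for the railed wall with at most about 5 N sideways, centred the slot and lowered the basket in small steps. It passed rail-top height without contact and bottomed out at TCP z = 0.130 m, which puts the lip at 100 mm. The largest force the wrist read was about 11 N. I then eased the load, let go and raised the gripper clear.

**Last checks:**
- **Basket:** the final pictures show it square inside the tank with the lip between the two rail pieces. The grip's outline is within about 2 px of the predicted home position in both views.
- **Tilt:** I did not measure it numerically after release; it looked upright.
- **Bystanders:** I touched none of them on purpose, and the vial and brush look undisturbed in the last picture. I did not measure any of their positions.
- **Disagreements:** the scene and wrist cameras differed by about 2 mm on the notch. I went with the wrist camera, and the touch on the wall agreed with it. The pictures also suggested the basket had slipped about 3 mm in the grip, but the height where it bottomed out showed no slip.

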